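# Find the tired spring clip

### The arm

A 7-joint arm with a two-finger parallel gripper is mounted at the origin on a cart in front of the work surface, level with it; the furniture and walls round the work are solid. World frame = base frame: x ahead of the robot, y to its left, z up, the work surface at z = 0. Lengths are in m, angles in rad, forces in N, time in s.
With the tool pointing down it reaches from about 0.4 to 0.9 m from the base axis. Payload 5.6 kg.
Tool frame: the origin (TCP) lies between the finger pads, 19 mm behind the fingertips; this is the grasp point; z points along the fingers, y is the line along which they close (so a half turn about z gives the same grasp; the last joint's range is limited). The gripper opens to 92 mm and grips with 3 to 60 N. Pads are 20 mm wide; open, the fingers measure 128 mm over their backs; the gripper's body (75 mm by 189 mm) begins 69 mm behind the grasp point.
Start: joints at [-1.322, 0.468, -0.012, 1.603, 0.006, 1.071, -0.056], TCP at [0.187, 0.623, 0.233] pointing down, gripper open.
Joint ranges: [-2.53, 2.53], [-0.31, 2.02], [-1.57, 1.55], [0.28, 2.44], [-1.29, 4.43], [0.15, 1.84], [-2.92, 2.92]. Speed limits (rad/s): [2.57, 2.57, 3.14, 3.14, 3.14, 3.14, 3.14].

### API

Orientations are given as a unit quaternion [x, y, z, w].
In Python, from rig import arm gives the robot as it stands. The module is installed in compiled form; this text tells all that it offers.
- The arm moves only by the shell command python3 -m pendant 'ROWS' [FORCE]. ROWS is JSON, a list of rows, each an object of numbers: "fingers": the opening, from -1 (shut) to 1 (fully open); "tx", "ty", "tz": the shift along the world's x, y, z in units of 20 cm (1.0 is 20 cm); "spin": the turn about the world's z in units of 30 degrees (1.0 is 30 degrees). In form: [{"fingers": .., "tx": .., "ty": .., "tz": .., "spin": ..}, ...]. A call has 1 to 5 rows; each row is the pose to reach, as a shift and turn from the pose commanded when the call began; what a row does not reach only later rows make up. A row lasts 1/8 s, in which the tool goes at most 62.5 mm and 10.7 degrees, less where a joint would pass 70% of its speed; a pose out of reach is approached as far as the arm can. A call with a number of a shift or a turn outside -1 to 1 is refused whole. A call with a gripper value outside its range is refused whole. The fingers move at their own pace and stop on an object; FORCE is the grip in N (left out, the last holds). Time passes only in rows, so rows that repeat a pose let the fingers close. It gives the time, the measured TCP pose, the force, the opening and the grip force at its end, in the units of the state.
- arm.read_state(): the state, without advancing time (a new reading comes with each control period).
- arm.capture(name): name is "scene" or "top"; returns a dict with "image" (420x560x3 uint8, blue, green, red), "intrinsics" (3x3 intrinsics, pixels), "pose" (4x4, takes a point from camera to world coordinates). Camera axes: x right, y up, looking along -z (the intrinsics and any distortion apply to the point x, -y, -z); pixel columns grow to the right and rows downward; lengths in m; the calibration is good to about 2 mm. A picture is of the moment at which its call begins. There is no depth.
- arm.job_done(): hands the job in; it is judged then, once.
The state is a dict: "time": time; "joint_pos": joint angles; "dq": joint speeds; "effort": joint torques, N m; "tool_pos": TCP position; "eef_rot": TCP orientation; "wrist_force": force on the tool from outside, world axes, zero at the start; "moment": the same for the moment, N m; "finger_gap": finger opening in m; "grasp_force": force on a finger pad.
Only numpy, scipy, OpenCV 4.12 (cv2) and the standard library are available. Lean on these libraries where they do the work, as an engineer would, in place of code of your own. Each camera call takes 0.05 s, during which the arm holds its last target. There are 200 camera calls.

### The job

Test the three spring clips on the stand one after another, from left to right as the robot sees them: press each leaf down on its mid-span dimple with the fingertips, using 10 N (within 2 N) for about a second, and never load a leaf with more than 15 N. One clip is tired and gives more than twice as far as the others, which its brass drag pointer records: put it in the steel tray, flat on its base. Leave the two sound clips on the stand where they are, and do not disturb the section mount, battery and dish.

Things in the scene. Friction and masses are not known exactly. Their poses are not given: they have to be found in the camera images.
- stand: Fixed aluminium test stand, 130 mm (its x) by 250 mm (its y); origin at the centre of its underside. Three black rubber-faced places at y = +80 (left), 0 (middle), -80 mm (right), surface 10 mm above the bench, parted by 6 mm wide ribs 4 mm higher; one clip stands in each, within 8 mm of its middle, clamp block to +x (away from the robot).
- clip_1: Loose spring clip 112x30 mm, 0.25 kg; the three look alike, in any order (numbers mean nothing). Origin: centre of underside, z up, x from the leaf's free end to the clamp block. 4 mm base plate full length; steel clamp block 30x30 mm centred at x=+41 mm, top 34.5 mm up (screw heads 3 mm more): grip it here across y, nearly all the weight is here. The leaf sticks out from the block to -x.
- leaf_1: Steel leaf of clip_1, a cantilever 80x20 mm: origin at its root at the clamp block, 25 mm above the clip's underside; free end to the clip's -x, about 33 mm up. A sound leaf gives about 4 mm at the dimple under 10 N (about 2.5 N/mm), a tired one 9 to 10 mm (about 1.05 N/mm); force grows in proportion to deflection, no preload, hard stop beyond 14 mm.
- pointer_1 (a joint): Brass drag pointer of clip_1: a pin with a 28 mm wide cross bar under the leaf's mid-span, its bar showing on both sides of the leaf 22 mm above the clip's underside at 0. Value: how far (m) it has been pushed down, 0 at the start; the leaf pushes it down (0.3 N drag) and it stays at the greatest deflection reached at mid-span.
- mid_1 (a point): Top of the small round dimple (12 mm wide, 4 mm high) on the upper face of leaf_1, at mid-span, 40 mm from the clamp block: the point to press, straight down. About 33 mm above the clip's underside when unloaded, so about 43 mm above the bench; it moves with the leaf.
- clip_2: Loose spring clip 112x30 mm, 0.25 kg; the three look alike, in any order (numbers mean nothing). Origin: centre of underside, z up, x from the leaf's free end to the clamp block. 4 mm base plate full length; steel clamp block 30x30 mm centred at x=+41 mm, top 34.5 mm up (screw heads 3 mm more): grip it here across y, nearly all the weight is here. The leaf sticks out from the block to -x.
- leaf_2: Steel leaf of clip_2, a cantilever 80x20 mm: origin at its root at the clamp block, 25 mm above the clip's underside; free end to the clip's -x, about 33 mm up. A sound leaf gives about 4 mm at the dimple under 10 N (about 2.5 N/mm), a tired one 9 to 10 mm (about 1.05 N/mm); force grows in proportion to deflection, no preload, hard stop beyond 14 mm.
- pointer_2 (a joint): Brass drag pointer of clip_2: a pin with a 28 mm wide cross bar under the leaf's mid-span, its bar showing on both sides of the leaf 22 mm above the clip's underside at 0. Value: how far (m) it has been pushed down, 0 at the start; the leaf pushes it down (0.3 N drag) and it stays at the greatest deflection reached at mid-span.
- mid_2 (a point): Top of the small round dimple (12 mm wide, 4 mm high) on the upper face of leaf_2, at mid-span, 40 mm from the clamp block: the point to press, straight down. About 33 mm above the clip's underside when unloaded, so about 43 mm above the bench; it moves with the leaf.
- clip_3: Loose spring clip 112x30 mm, 0.25 kg; the three look alike, in any order (numbers mean nothing). Origin: centre of underside, z up, x from the leaf's free end to the clamp block. 4 mm base plate full length; steel clamp block 30x30 mm centred at x=+41 mm, top 34.5 mm up (screw heads 3 mm more): grip it here across y, nearly all the weight is here. The leaf sticks out from the block to -x.
- leaf_3: Steel leaf of clip_3, a cantilever 80x20 mm: origin at its root at the clamp block, 25 mm above the clip's underside; free end to the clip's -x, about 33 mm up. A sound leaf gives about 4 mm at the dimple under 10 N (about 2.5 N/mm), a tired one 9 to 10 mm (about 1.05 N/mm); force grows in proportion to deflection, no preload, hard stop beyond 14 mm.
- pointer_3 (a joint): Brass drag pointer of clip_3: a pin with a 28 mm wide cross bar under the leaf's mid-span, its bar showing on both sides of the leaf 22 mm above the clip's underside at 0. Value: how far (m) it has been pushed down, 0 at the start; the leaf pushes it down (0.3 N drag) and it stays at the greatest deflection reached at mid-span.
- mid_3 (a point): Top of the small round dimple (12 mm wide, 4 mm high) on the upper face of leaf_3, at mid-span, 40 mm from the clamp block: the point to press, straight down. About 33 mm above the clip's underside when unloaded, so about 43 mm above the bench; it moves with the leaf.
- tray: Fixed shallow open steel reject tray to the right of the stand, 170 mm (its x) by 110 mm (its y) outside, walls 3 mm thick and 14 mm high, floor 3 mm thick; origin at the centre of its underside on the bench.
- section_a: Bystander: resin section mount, disc 30 mm across, 16 mm high, loose, behind the stand; origin at the centre of its underside.
- battery: Bystander: battery standing upright, 15 mm across, 50 mm high, loose, behind the stand; origin at the centre of its underside.
- dish: Bystander: open glass dish, 60 mm across, 13 mm high, loose, behind the tray and stand; origin at the centre of its underside.

How it is judged:
On the way, in this order (a step that is already met when the one before it is completed fails the run):
1. The left clip's leaf is pressed by the fingers at its mid-span dimple with 8 to 12 N for 0.5 s (TCP within 12 mm of the dimple, seen from above) (((contact force between leaf_1 and the fingers between 8 and 12 N and horizontal distance between the grasp point and mid_1 below 0.012 m and y of mid_1 in the frame of stand between 0.05 and 0.12 m) or (contact force between leaf_2 and the fingers between 8 and 12 N and horizontal distance between the grasp point and mid_2 below 0.012 m and y of mid_2 in the frame of stand between 0.05 and 0.12 m) or (contact force between leaf_3 and the fingers between 8 and 12 N and horizontal distance between the grasp point and mid_3 below 0.012 m and y of mid_3 in the frame of stand between 0.05 and 0.12 m))), for 0.5 s.
2. The middle clip's leaf is pressed by the fingers at its mid-span dimple with 8 to 12 N for 0.5 s (TCP within 12 mm of the dimple, seen from above) (((contact force between leaf_1 and the fingers between 8 and 12 N and horizontal distance between the grasp point and mid_1 below 0.012 m and y of mid_1 in the frame of stand between -0.03 and 0.03 m) or (contact force between leaf_2 and the fingers between 8 and 12 N and horizontal distance between the grasp point and mid_2 below 0.012 m and y of mid_2 in the frame of stand between -0.03 and 0.03 m) or (contact force between leaf_3 and the fingers between 8 and 12 N and horizontal distance between the grasp point and mid_3 below 0.012 m and y of mid_3 in the frame of stand between -0.03 and 0.03 m))), for 0.5 s.
3. The right clip's leaf is pressed by the fingers at its mid-span dimple with 8 to 12 N for 0.5 s (TCP within 12 mm of the dimple, seen from above) (((contact force between leaf_1 and the fingers between 8 and 12 N and horizontal distance between the grasp point and mid_1 below 0.012 m and y of mid_1 in the frame of stand between -0.12 and -0.05 m) or (contact force between leaf_2 and the fingers between 8 and 12 N and horizontal distance between the grasp point and mid_2 below 0.012 m and y of mid_2 in the frame of stand between -0.12 and -0.05 m) or (contact force between leaf_3 and the fingers between 8 and 12 N and horizontal distance between the grasp point and mid_3 below 0.012 m and y of mid_3 in the frame of stand between -0.12 and -0.05 m))), for 0.5 s.
At the end, for the whole second after the job is handed in: The tired clip (pointer past 6.7 mm; the others' short of it) rests in the tray, base on its floor (tilt under 0.06 rad, centre within 50 mm of the tray's in its x and y); sound clips (tilt under 0.06 rad), section mount, battery, dish (under 0.1 rad) within 2 cm of where they stood (((x of clip_1 in the frame of tray between -0.05 and 0.05 m and y of clip_1 in the frame of tray between -0.05 and 0.05 m and z of clip_1 in the frame of tray between -0.002 and 0.008 m and value of joint pointer_1 above 0.0067 m and linear speed of clip_1 below 0.02 m/s and value of joint each of pointer_2, pointer_3 below 0.0067 m and distance of each of clip_2, clip_3 from where it was at the start of the episode below 0.02 m) or (x of clip_2 in the frame of tray between -0.05 and 0.05 m and y of clip_2 in the frame of tray between -0.05 and 0.05 m and z of clip_2 in the frame of tray between -0.002 and 0.008 m and value of joint pointer_2 above 0.0067 m and linear speed of clip_2 below 0.02 m/s and value of joint each of pointer_1, pointer_3 below 0.0067 m and distance of each of clip_1, clip_3 from where it was at the start of the episode below 0.02 m) or (x of clip_3 in the frame of tray between -0.05 and 0.05 m and y of clip_3 in the frame of tray between -0.05 and 0.05 m and z of clip_3 in the frame of tray between -0.002 and 0.008 m and value of joint pointer_3 above 0.0067 m and linear speed of clip_3 below 0.02 m/s and value of joint each of pointer_1, pointer_2 below 0.0067 m and distance of each of clip_1, clip_2 from where it was at the start of the episode below 0.02 m)) and angle between each of clip_1, clip_2, clip_3's own z axis and vertical below 0.06 rad and distance of each of section_a, battery, dish from where it was at the start of the episode below 0.02 m and angle between each of section_a, battery, dish's own z axis and vertical below 0.1 rad); the robot touches nothing.
It fails at once if A leaf is pressed by the robot with more than 15 N (contact force between any of leaf_1, leaf_2, leaf_3 and the arm above 15 N or contact force between any of leaf_1, leaf_2, leaf_3 and the fingers above 15 N).
It fails at once if More than one clip is shifted by over 2 cm (distance of each of clip_1, clip_2 from where it was at the start of the episode above 0.02 m or distance of each of clip_1, clip_3 from where it was at the start of the episode above 0.02 m or distance of each of clip_2, clip_3 from where it was at the start of the episode above 0.02 m).
It fails at once if A bystander (section mount, battery, dish) is shifted by more than 2 cm or tipped over (distance of any of section_a, battery, dish from where it was at the start of the episode above 0.02 m or angle between any of section_a, battery, dish's own z axis and vertical above 0.3 rad).
It also fails if it takes over 72 s, if anything falls off the work surface, if the arm or the gripper's body presses on something with over 40 N, if the wrist force passes 120 N, or if a joint passes its speed limit or range.

## Working session

There is one attempt and no reset: what is moved stays moved. The work goes in short steps, Python scripts to look and compute and a shell command to move; the robot and the scene stay as the last step left them, time stands still between calls to the robot, and variables do not carry over. Pictures are saved under pics/ and viewed, at most 10 in all, crops included, and the job is handed in when it is done.

```bash
mkdir -p pics; cat > h.py <<'E'
import numpy as np, cv2
from rig import arm
def ray(c,u,v):
    K=np.array(c["intrinsics"]);P=np.array(c["pose"])
    d=np.linalg.inv(K)@np.array([u,v,1.]);d=np.array([d[0],-d[1],-d[2]])
    return P[:3,3],P[:3,:3]@d
def at(c,u,v,z):
    o,d=ray(c,u,v);return o+d*(z-o[2])/d[2]
def proj(c,p):
    K=np.array(c["intrinsics"]);P=np.array(c["pose"])
    q=P[:3,:3].T@(np.array(p)-P[:3,3]);q=K@np.array([q[0],-q[1],-q[2]]);return q[:2]/q[2]
E
python3 - <<'E'
from h import *
for n in("top","scene"):
    c=arm.capture(n);cv2.imwrite(f"pics/{n}0.png",cv2.resize(c["image"],None,fx=1.42,fy=1.42,interpolation=cv2.INTER_CUBIC));print(n,np.round(c["pose"],3).tolist(),np.round(c["intrinsics"],1).tolist(),[k for k in c])
s=arm.read_state();print(s)
E
```

```text
top [[0.016, 0.996, -0.087, 0.511], [-1.0, 0.017, 0.005, -0.02], [0.007, 0.087, 0.996, 0.893], [0.0, 0.0, 0.0, 1.0]] [[463.4, 0.0, 271.4], [0.0, 463.4, 213.5], [0.0, 0.0, 1.0]] ['image', 'intrinsics', 'pose']
scene [[0.845, 0.207, -0.493, 0.082], [-0.535, 0.353, -0.768, -0.771], [0.015, 0.912, 0.409, 0.453], [0.0, 0.0, 0.0, 1.0]] [[517.2, 0.0, 279.7], [0.0, 517.2, 211.9], [0.0, 0.0, 1.0]] ['image', 'intrinsics', 'pose']
{'time': 0.1, 'joint_pos': array([-1.32200148,  0.46828865, -0.01157051,  1.60350729,  0.00600816,
        1.07140093, -0.05628657]), 'dq': array([-0.00094612, -0.0027831 ,  0.00211281, -0.0013292 ,  0.00082028,
       -0.00286197, -0.00125381]), 'effort': array([ 8.81030028e-04, -5.21647024e+01, -1.26601444e-02, -2.44366372e+01,
       -5.67938655e-02,  1.40370894e-02,  7.93032814e-05]), 'tool_pos': array([0.18693058, 0.62203514, 0.2324459 ]), 'eef_rot': array([ 1.45417973e-01,  9.89370000e-01, -7.83870408e-04, -4.66177458e-05]), 'wrist_force': array([0.16838542, 0.77579758, 0.1310029 ]), 'moment': array([-0.002205  ,  0.02742997, -0.05827683]), 'grasp_force': 0.0, 'finger_gap': 0.09216824621764605}
```

View pics/top0.png

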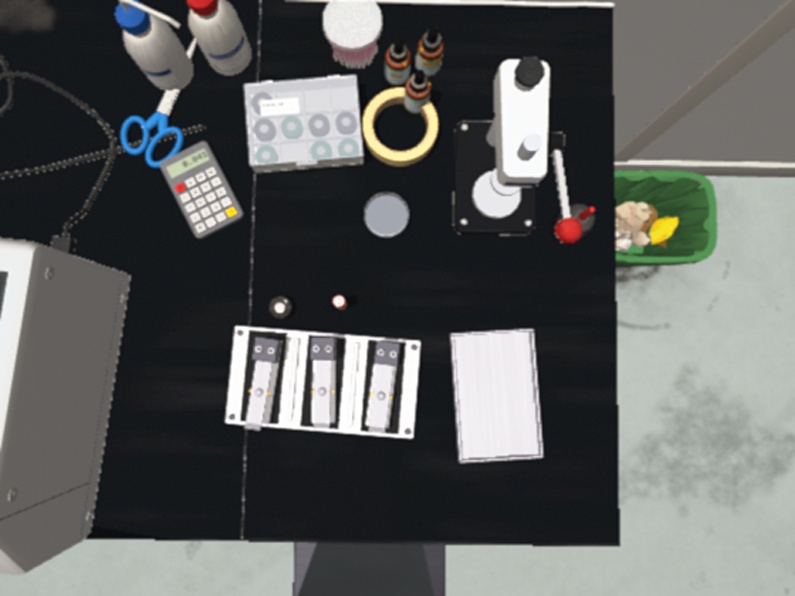

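View pics/scene0.png

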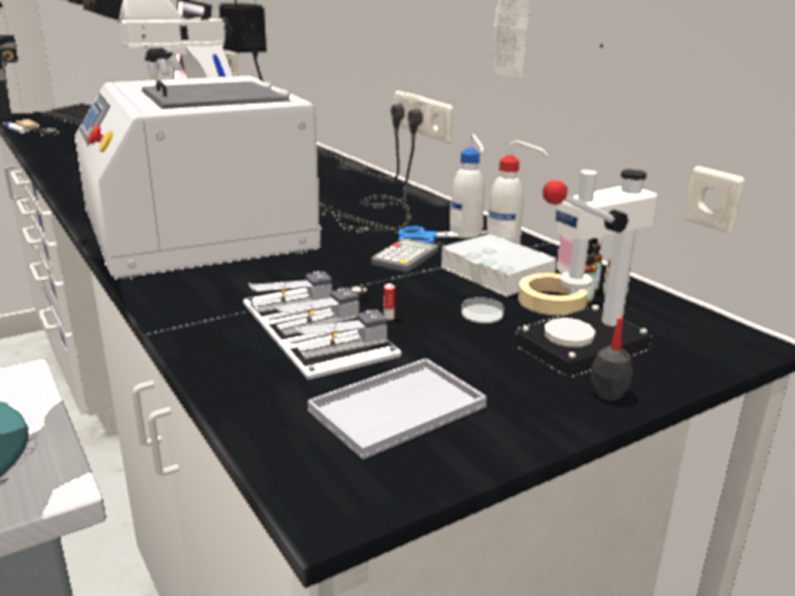

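The top view shows the stand, with dimples at view px (259,392), (322,392) and (381,396), and the tray with corners (451,334), (533,329), (543,459) and (460,462). In the scene view, a tall white machine stands between the arm's start pose and the work. I'll measure all of these next.

```bash
python3 - <<'E'
from h import *
t=arm.capture("top");s=arm.capture("scene");r=560/795
T=lambda u,v,z:np.round(at(t,u*r,v*r,z),4)
S=lambda u,v,z:np.round(at(s,u*r,v*r,z),3)
for p in [(259,392),(322,392),(381,396)]:print("dimple",T(*p,.043))
for p in [(265,342),(322,341),(387,346)]:print("block",T(*p,.0445))
for p in [(235,326),(420,341),(414,438),(226,424)]:print("stand",T(*p,.01))
for p in [(451,334),(533,329),(543,459),(460,462)]:print("tray",T(*p,.014))
for n,p in dict(sec=(280,307,.016),bat=(339,301,.05),dish=(387,214,.013)).items():print(n,T(*p))
print("machine base top",T(130,275,0),T(92,540,0)); a=S(110,272,0);b=S(316,247,0);print("scene base",a,b)
for base,px in ((b,(313,103)),(a,(105,80))):
    z=min(np.arange(0,.6,.005),key=lambda z:np.linalg.norm(proj(s,[base[0],base[1],z])-np.array(px)*r)); print("height",z,proj(s,[base[0],base[1],z])/r)
im=t["image"][215:320,150:400];cv2.imwrite("pics/c1.png",cv2.resize(im,None,fx=3.2,fy=3.2,interpolation=cv2.INTER_CUBIC))
E
```

```text
dimple [0.4683 0.1348 0.043 ]
dimple [0.4696 0.0542 0.043 ]
dimple [ 0.4657 -0.0215  0.043 ]
block [0.5323 0.1289 0.0445]
block [0.5348 0.0556 0.0445]
block [ 0.5297 -0.0282  0.0445]
stand [0.5539 0.1759 0.01  ]
stand [ 0.5379 -0.0726  0.01  ]
stand [ 0.4095 -0.0662  0.01  ]
stand [0.4239 0.1831 0.01  ]
tray [ 0.5478 -0.1137  0.014 ]
tray [ 0.5563 -0.2236  0.014 ]
tray [ 0.3853 -0.2362  0.014 ]
tray [ 0.3797 -0.1268  0.014 ]
sec [0.58   0.1154 0.016 ]
bat [0.5864 0.0346 0.05  ]
dish [ 0.7095 -0.0256  0.013 ]
machine base top [0.6217 0.3236 0.    ] [0.2692 0.3561 0.    ]
scene base [0.287 0.414 0.   ] [0.63  0.354 0.   ]
height 0.255 [311.34521997 101.69219157]
height 0.295 [80.93694589 85.02637228]
```

View pics/c1.png

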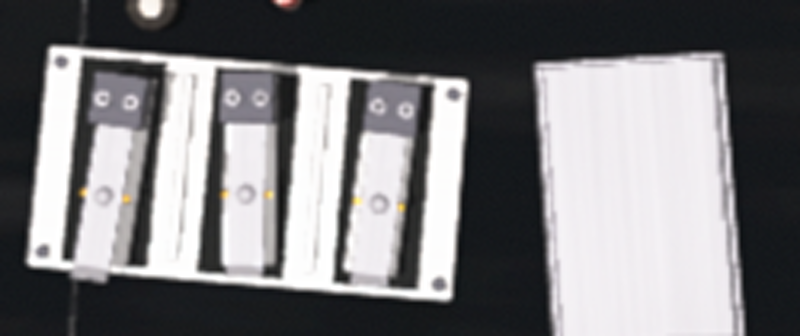

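The crop confirms the dimples at crop px (104,196), (247,194) and (379,204). The blocks are at about (119,100), (247,98) and (392,107), giving clip yaws of about -8°, +1° and -7°. Next I'll lift and go over the machine.

```bash
python3 -c "
from h import *
s=arm.capture('scene');print(proj(s,arm.read_state()['tool_pos'])*795/560)"
python3 -m pendant '[{"fingers":-1,"tz":0.3},{"fingers":-1,"tz":0.6},{"fingers":-1,"tz":0.9},{"fingers":-1,"tz":1},{"fingers":-1,"tz":1,"ty":-0.2}]' 20
```

```text
[ -2.88435721 111.65287209]invalid input at $[0]: expected keys fingers, tx, ty, tz, spin
```

```bash

python3 -m pendant '[{"fingers":-1,"tx":0,"ty":0,"tz":0.3,"spin":0},{"fingers":-1,"tx":0,"ty":0,"tz":0.6,"spin":0},{"fingers":-1,"tx":0,"ty":0,"tz":0.9,"spin":0},{"fingers":-1,"tx":0,"ty":0,"tz":1,"spin":0},{"fingers":-1,"tx":0,"ty":-0.2,"tz":1,"spin":0}]' 20
```

```text
time: 0.88
tool_pos: [0.1865, 0.5841, 0.4342]
eef_rot: [0.145, 0.99, 0.001, -0.0]
wrist_force: [0.7, 0.1, 0.1]
finger_gap: 0.044
grasp_force: 0.0
```

```bash

python3 -m pendant '[{"fingers":-1,"tx":0.1,"ty":-0.25,"tz":0,"spin":0},{"fingers":-1,"tx":0.2,"ty":-0.5,"tz":0,"spin":0.1},{"fingers":-1,"tx":0.35,"ty":-0.75,"tz":0,"spin":0.2},{"fingers":-1,"tx":0.5,"ty":-1,"tz":0,"spin":0.3},{"fingers":-1,"tx":0.6,"ty":-1,"tz":0,"spin":0.3}]'
python3 -m pendant '[{"fingers":-1,"tx":0.15,"ty":-0.25,"tz":0,"spin":0},{"fingers":-1,"tx":0.3,"ty":-0.5,"tz":0,"spin":0},{"fingers":-1,"tx":0.5,"ty":-0.75,"tz":0,"spin":0},{"fingers":-1,"tx":0.65,"ty":-1,"tz":0,"spin":0},{"fingers":-1,"tx":0.78,"ty":-1,"tz":0,"spin":0}]'
```

```text
time: 1.5
tool_pos: [0.3091, 0.3789, 0.4345]
eef_rot: [0.07, 0.998, 0.001, 0.001]
wrist_force: [-0.5, 1.5, 0.1]
finger_gap: 0.0004
grasp_force: 0.0
time: 2.12
tool_pos: [0.4646, 0.1779, 0.4343]
eef_rot: [0.071, 0.997, 0.0, 0.001]
wrist_force: [0.6, 0.1, -0.4]
finger_gap: 0.0006
grasp_force: 0.0
```

```bash

python3 -m pendant '[{"fingers":-1,"tx":0.02,"ty":-0.2,"tz":0,"spin":0},{"fingers":-1,"tx":0.02,"ty":-0.215,"tz":-0.3,"spin":0},{"fingers":-1,"tx":0.02,"ty":-0.215,"tz":-0.6,"spin":0},{"fingers":-1,"tx":0.02,"ty":-0.215,"tz":-0.9,"spin":0},{"fingers":-1,"tx":0.02,"ty":-0.215,"tz":-1,"spin":0}]'
python3 -m pendant '[{"fingers":-1,"tx":0,"ty":0,"tz":-0.25,"spin":0},{"fingers":-1,"tx":0,"ty":0,"tz":-0.5,"spin":0},{"fingers":-1,"tx":0,"ty":0,"tz":-0.7,"spin":0},{"fingers":-1,"tx":0,"ty":0,"tz":-0.8,"spin":0},{"fingers":-1,"tx":0,"ty":0,"tz":-0.8,"spin":0}]'
python3 - <<'E'
from h import *
c=arm.capture("scene");t=arm.capture("top");p=arm.read_state()['tool_pos'];q=proj(c,p);print(p,q)
u,v=int(q[0])-80,int(q[1])-50
a=cv2.resize(c["image"][v:v+120,u:u+160],None,fx=5,fy=5,interpolation=cv2.INTER_CUBIC)
cv2.imwrite("pics/c2.png",a);print(u,v)
E
```

```text
time: 2.75
tool_pos: [0.4648, 0.1387, 0.2299]
eef_rot: [0.067, 0.998, -0.001, -0.002]
wrist_force: [0.3, 0.7, 0.8]
finger_gap: 0.0005
grasp_force: 0.0
time: 3.38
tool_pos: [0.466, 0.1391, 0.072]
eef_rot: [0.067, 0.998, -0.001, -0.001]
wrist_force: [0.1, -0.4, 0.3]
finger_gap: 0.0003
grasp_force: 0.0
[0.46749327 0.13958182 0.07385086] [196.93156802 184.69658009]
116 134
```

View pics/c2.png

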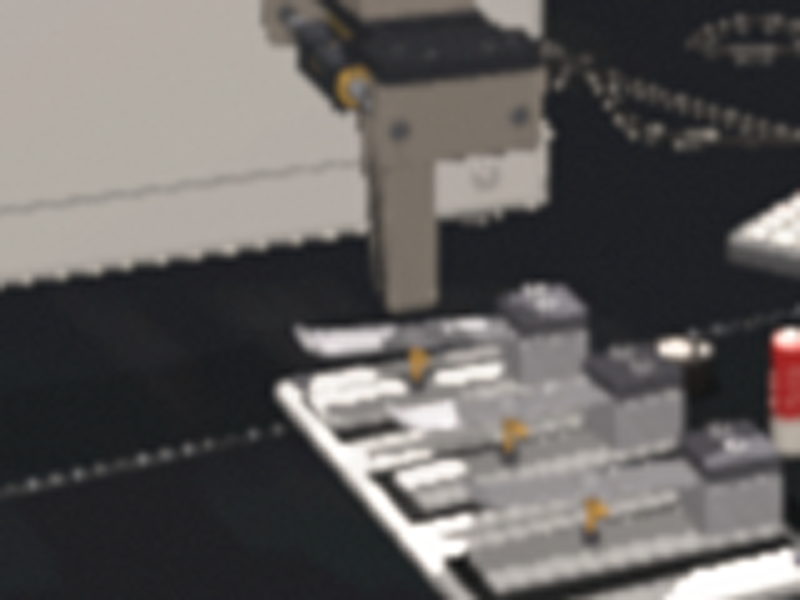

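The closed fingers hang directly above the left leaf near its dimple (pointer at crop px (418,362)). I'll trim y and descend in small steps.

```bash
cat > f.py <<'E'
from h import *
a=[]
for i in range(6):
    arm.capture("top");s=arm.read_state();a.append(np.r_[s["tool_pos"],s["wrist_force"]])
a=np.array(a);print(s["time"],a.mean(0).round(4),"sd",a.std(0).round(4)[[2,5]])
E
python3 f.py
python3 -m pendant '[{"fingers":-1,"tx":0,"ty":-0.02,"tz":-0.02,"spin":-0.03},{"fingers":-1,"tx":0,"ty":-0.02,"tz":-0.04,"spin":-0.03},{"fingers":-1,"tx":0,"ty":-0.02,"tz":-0.05,"spin":-0.03},{"fingers":-1,"tx":0,"ty":-0.02,"tz":-0.055,"spin":-0.03},{"fingers":-1,"tx":0,"ty":-0.02,"tz":-0.06,"spin":-0.03}]'
python3 f.py
```

```text
3.775 [ 0.4677  0.1398  0.0743 -0.1182 -0.0696  0.0859] sd [1.000e-04 6.455e-01]
time: 4.4
tool_pos: [0.4669, 0.1355, 0.0612]
eef_rot: [0.075, 0.997, -0.0, -0.0]
wrist_force: [-1.1, 0.0, 2.2]
finger_gap: 0.0006
grasp_force: 1.0
4.7 [ 0.4669  0.1355  0.0613 -1.0819 -0.4189  1.8976] sd [1.000e-04 2.101e-01]
```

```bash

python3 -m pendant '[{"fingers":-1,"tx":0,"ty":0,"tz":-0.005,"spin":0},{"fingers":-1,"tx":0,"ty":0,"tz":-0.005,"spin":0}]'
python3 f.py
python3 -m pendant '[{"fingers":-1,"tx":0,"ty":0,"tz":-0.005,"spin":0},{"fingers":-1,"tx":0,"ty":0,"tz":-0.005,"spin":0}]'
python3 f.py
```

```text
time: 4.95
tool_pos: [0.4669, 0.1355, 0.0603]
eef_rot: [0.075, 0.997, 0.0, -0.0]
wrist_force: [-1.3, -0.2, 4.2]
finger_gap: 0.0007
grasp_force: 1.9
5.25 [ 0.4669  0.1355  0.0603 -2.2746 -0.1399  3.6731] sd [0.     0.4142]
time: 5.5
tool_pos: [0.4668, 0.1356, 0.0593]
eef_rot: [0.075, 0.997, 0.0, -0.0]
wrist_force: [-2.3, -0.7, 6.4]
finger_gap: 0.0003
grasp_force: 3.0
5.8 [ 0.4668  0.1356  0.0594 -3.3289 -0.2597  5.9907] sd [0.     0.3867]
```

```bash

python3 -m pendant '[{"fingers":-1,"tx":0,"ty":0,"tz":-0.005,"spin":0},{"fingers":-1,"tx":0,"ty":0,"tz":-0.007,"spin":0}]'
python3 f.py
```

```text
time: 6.05
tool_pos: [0.4667, 0.1356, 0.0581]
eef_rot: [0.075, 0.997, 0.0, -0.0]
wrist_force: [-3.8, -0.2, 9.1]
finger_gap: 0.0002
grasp_force: 4.5
6.35 [ 0.4667  0.1356  0.0581 -4.0156 -0.7307  8.928 ] sd [0.     0.2155]
```

Fz is 8.9 N and the norm 9.8 N, which is in band, so I'll hold. The stiffness is about 2.3 N/mm, so this clip is sound.

```bash

python3 -m pendant '[{"fingers":-1,"tx":0,"ty":0,"tz":0,"spin":0},{"fingers":-1,"tx":0,"ty":0,"tz":0,"spin":0},{"fingers":-1,"tx":0,"ty":0,"tz":0,"spin":0},{"fingers":-1,"tx":0,"ty":0,"tz":-0.001,"spin":0},{"fingers":-1,"tx":0,"ty":0,"tz":-0.001,"spin":0}]'
python3 f.py
python3 -m pendant '[{"fingers":-1,"tx":0,"ty":0,"tz":0.05,"spin":0},{"fingers":-1,"tx":0,"ty":0,"tz":0.2,"spin":0},{"fingers":-1,"tx":0,"ty":-0.2,"tz":0.2,"spin":-0.28},{"fingers":-1,"tx":0.01,"ty":-0.4,"tz":0.2,"spin":0.2},{"fingers":-1,"tx":0.01,"ty":-0.41,"tz":0.2,"spin":0.27}]'
python3 f.py
```

```text
time: 6.98
tool_pos: [0.4667, 0.1356, 0.058]
eef_rot: [0.075, 0.997, 0.0, -0.0]
wrist_force: [-4.6, -1.7, 9.1]
finger_gap: 0.0004
grasp_force: 4.5
7.275 [ 0.4667  0.1356  0.058  -4.2937 -0.3186  8.7674] sd [0.     0.3108]
time: 7.9
tool_pos: [0.4698, 0.0504, 0.0982]
eef_rot: [0.005, 1.0, -0.0, 0.001]
wrist_force: [-0.1, -0.3, -0.0]
finger_gap: 0.0005
grasp_force: 0.0
8.2 [ 0.4695  0.0532  0.0979 -0.0697  0.3977 -0.0848] sd [1.00e-04 5.25e-01]
```

```bash

python3 -m pendant '[{"fingers":-1,"tx":0,"ty":0.005,"tz":-0.1,"spin":0},{"fingers":-1,"tx":0,"ty":0.005,"tz":-0.15,"spin":0},{"fingers":-1,"tx":0,"ty":0.005,"tz":-0.165,"spin":0},{"fingers":-1,"tx":0,"ty":0.005,"tz":-0.18,"spin":0},{"fingers":-1,"tx":0,"ty":0.005,"tz":-0.185,"spin":0}]'
python3 f.py
python3 -m pendant '[{"fingers":-1,"tx":0,"ty":0,"tz":-0.005,"spin":0},{"fingers":-1,"tx":0,"ty":0,"tz":-0.005,"spin":0}]'
python3 f.py
```

```text
time: 8.82
tool_pos: [0.4691, 0.0546, 0.0609]
eef_rot: [0.005, 1.0, 0.0, 0.0]
wrist_force: [-0.5, 0.2, 0.9]
finger_gap: 0.0005
grasp_force: 0.7
9.125 [ 0.4691  0.0546  0.0609 -0.6373  0.1194  0.9812] sd [0.     0.3393]
time: 9.38
tool_pos: [0.469, 0.0546, 0.0597]
eef_rot: [0.005, 1.0, 0.0, -0.0]
wrist_force: [-1.2, 0.3, 2.7]
finger_gap: 0.0007
grasp_force: 1.2
9.675 [ 0.469   0.0545  0.0597 -1.2774  0.4226  2.2979] sd [0.     0.4387]
```

The slope is about 1.1 N/mm, so the middle clip looks tired. I'll keep pressing.

```bash

python3 -m pendant '[{"fingers":-1,"tx":0,"ty":0,"tz":-0.005,"spin":0},{"fingers":-1,"tx":0,"ty":0,"tz":-0.01,"spin":0},{"fingers":-1,"tx":0,"ty":0,"tz":-0.015,"spin":0},{"fingers":-1,"tx":0,"ty":0,"tz":-0.02,"spin":0},{"fingers":-1,"tx":0,"ty":0,"tz":-0.02,"spin":0}]'
python3 f.py
```

```text
time: 10.3
tool_pos: [0.4687, 0.0546, 0.0557]
eef_rot: [0.005, 1.0, 0.0, -0.0]
wrist_force: [-2.9, 0.4, 6.9]
finger_gap: 0.0005
grasp_force: 3.2
10.6 [ 0.4687  0.0545  0.0557 -2.6906  0.5508  6.3974] sd [0.    0.241]
```

```bash

python3 -m pendant '[{"fingers":-1,"tx":0,"ty":0,"tz":-0.005,"spin":0},{"fingers":-1,"tx":0,"ty":0,"tz":-0.01,"spin":0},{"fingers":-1,"tx":0,"ty":0,"tz":-0.014,"spin":0},{"fingers":-1,"tx":0,"ty":0,"tz":-0.014,"spin":0},{"fingers":-1,"tx":0,"ty":0,"tz":-0.014,"spin":0}]'
python3 f.py
python3 -m pendant '[{"fingers":-1,"tx":0,"ty":0,"tz":0,"spin":0},{"fingers":-1,"tx":0,"ty":0,"tz":0,"spin":0},{"fingers":-1,"tx":0,"ty":0,"tz":0,"spin":0},{"fingers":-1,"tx":0,"ty":0,"tz":0,"spin":0}]'
```

```text
time: 11.22
tool_pos: [0.4687, 0.0546, 0.0531]
eef_rot: [0.005, 1.0, 0.0, -0.0]
wrist_force: [-3.2, 0.3, 9.7]
finger_gap: 0.0004
grasp_force: 4.4
11.525 [ 0.4687  0.0546  0.0532 -4.0428 -0.0473  8.6704] sd [0.    0.637]
time: 12.02
tool_pos: [0.4687, 0.0546, 0.0532]
eef_rot: [0.005, 1.0, 0.0, -0.0]
wrist_force: [-4.3, 0.9, 9.3]
finger_gap: 0.0007
grasp_force: 4.4
```

```bash

python3 -m pendant '[{"fingers":-1,"tx":0,"ty":0,"tz":-0.002,"spin":0},{"fingers":-1,"tx":0,"ty":0,"tz":-0.002,"spin":0},{"fingers":-1,"tx":0,"ty":0,"tz":-0.002,"spin":0},{"fingers":-1,"tx":0,"ty":0,"tz":-0.002,"spin":0},{"fingers":-1,"tx":0,"ty":0,"tz":-0.002,"spin":0}]'
python3 f.py
python3 -m pendant '[{"fingers":-1,"tx":0,"ty":0,"tz":0.05,"spin":0},{"fingers":-1,"tx":0,"ty":0,"tz":0.225,"spin":0},{"fingers":-1,"tx":0,"ty":-0.2,"tz":0.225,"spin":-0.15},{"fingers":-1,"tx":-0.015,"ty":-0.38,"tz":0.225,"spin":-0.25},{"fingers":-1,"tx":-0.015,"ty":-0.38,"tz":0.225,"spin":-0.25}]'
python3 f.py
```

```text
time: 12.65
tool_pos: [0.4687, 0.0545, 0.0528]
eef_rot: [0.005, 1.0, 0.0, -0.0]
wrist_force: [-4.1, 1.1, 9.4]
finger_gap: 0.0006
grasp_force: 4.7
12.95 [ 0.4687  0.0546  0.0528 -3.5866  0.032   9.3315] sd [0.     0.4349]
time: 13.58
tool_pos: [0.4662, -0.0242, 0.0978]
eef_rot: [0.072, 0.997, -0.001, 0.001]
wrist_force: [0.3, -0.2, 0.1]
finger_gap: 0.0001
grasp_force: 0.0
13.875 [ 0.4663 -0.0209  0.0975  0.1182  0.4863  0.0421] sd [1.000e-04 4.138e-01]
```

```bash

python3 -m pendant '[{"fingers":-1,"tx":-0.002,"ty":-0.003,"tz":-0.1,"spin":0},{"fingers":-1,"tx":-0.002,"ty":-0.003,"tz":-0.15,"spin":0},{"fingers":-1,"tx":-0.002,"ty":-0.003,"tz":-0.165,"spin":0},{"fingers":-1,"tx":-0.002,"ty":-0.003,"tz":-0.175,"spin":0},{"fingers":-1,"tx":-0.002,"ty":-0.003,"tz":-0.182,"spin":0}]'
python3 f.py
python3 -m pendant '[{"fingers":-1,"tx":0,"ty":0,"tz":-0.004,"spin":0},{"fingers":-1,"tx":0,"ty":0,"tz":-0.005,"spin":0}]'
python3 f.py
```

```text
time: 14.5
tool_pos: [0.4658, -0.022, 0.0613]
eef_rot: [0.07, 0.998, 0.0, 0.0]
wrist_force: [-0.0, 0.8, 1.5]
finger_gap: 0.0005
grasp_force: 1.0
14.8 [ 0.4658 -0.022   0.0613 -0.5285  0.0883  1.7458] sd [0.     0.3452]
time: 15.05
tool_pos: [0.4657, -0.022, 0.0602]
eef_rot: [0.07, 0.998, 0.0, 0.0]
wrist_force: [-1.7, 0.5, 3.7]
finger_gap: 0.0005
grasp_force: 2.1
15.35 [ 0.4657 -0.022   0.0602 -1.277   0.6535  3.9751] sd [0.     0.4247]
```

Slope is about 2.1 N/mm, so the right clip is sound. About 2.4 mm more is needed.

```bash

python3 -m pendant '[{"fingers":-1,"tx":0,"ty":0,"tz":-0.003,"spin":0},{"fingers":-1,"tx":0,"ty":0,"tz":-0.006,"spin":0},{"fingers":-1,"tx":0,"ty":0,"tz":-0.009,"spin":0},{"fingers":-1,"tx":0,"ty":0,"tz":-0.011,"spin":0},{"fingers":-1,"tx":0,"ty":0,"tz":-0.011,"spin":0}]'
python3 f.py
```

```text
time: 15.98
tool_pos: [0.4655, -0.022, 0.0582]
eef_rot: [0.07, 0.998, 0.0, -0.0]
wrist_force: [-3.1, 1.3, 8.7]
finger_gap: 0.0005
grasp_force: 4.5
16.275 [ 0.4655 -0.022   0.0582 -2.7215  0.8251  8.4078] sd [0.    0.357]
```

```bash

python3 -m pendant '[{"fingers":-1,"tx":0,"ty":0,"tz":-0.002,"spin":0},{"fingers":-1,"tx":0,"ty":0,"tz":-0.002,"spin":0},{"fingers":-1,"tx":0,"ty":0,"tz":-0.002,"spin":0},{"fingers":-1,"tx":0,"ty":0,"tz":-0.002,"spin":0},{"fingers":-1,"tx":0,"ty":0,"tz":-0.002,"spin":0}]'
python3 f.py
python3 -m pendant '[{"fingers":-1,"tx":0,"ty":0,"tz":0,"spin":0},{"fingers":-1,"tx":0,"ty":0,"tz":0,"spin":0}]'
python3 -m pendant '[{"fingers":-1,"tx":0,"ty":0,"tz":0.05,"spin":0},{"fingers":-1,"tx":0,"ty":0,"tz":0.3,"spin":0},{"fingers":-1,"tx":0,"ty":-0.25,"tz":0.6,"spin":0},{"fingers":0,"tx":-0.1,"ty":-0.5,"tz":0.6,"spin":0},{"fingers":0,"tx":-0.1,"ty":-0.8,"tz":0.6,"spin":0}]'
python3 - <<'E'
from h import *
t=arm.capture("top")
im=t["image"][215:320,150:400];cv2.imwrite("pics/c3.png",cv2.resize(im,None,fx=3.2,fy=3.2,interpolation=cv2.INTER_CUBIC))
E
```

```text
time: 16.9
tool_pos: [0.4655, -0.022, 0.0578]
eef_rot: [0.07, 0.998, 0.0, -0.0]
wrist_force: [-2.3, 0.9, 10.5]
finger_gap: 0.0009
grasp_force: 4.8
17.2 [ 0.4655 -0.022   0.0578 -3.0065  0.4789  9.514 ] sd [0.    0.246]
time: 17.45
tool_pos: [0.4655, -0.022, 0.0578]
eef_rot: [0.07, 0.998, 0.0, -0.0]
wrist_force: [-3.1, 1.1, 9.8]
finger_gap: 0.0005
grasp_force: 4.8
time: 18.08
tool_pos: [0.4455, -0.1833, 0.179]
eef_rot: [0.069, 0.998, 0.0, 0.002]
wrist_force: [1.2, -0.0, -1.4]
finger_gap: 0.0182
grasp_force: 0.0
```

View pics/c3.png

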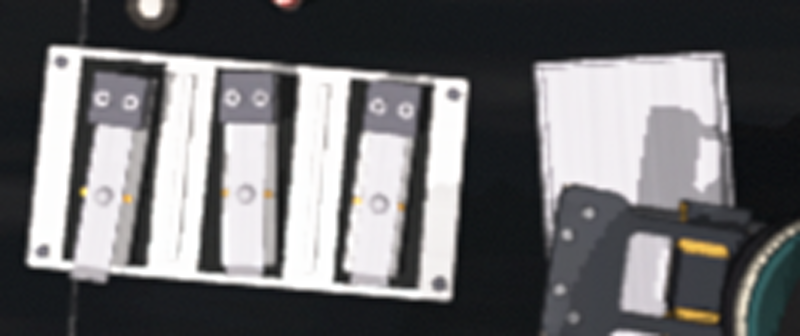

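The clips haven't moved. I'll fetch the middle (tired) clip by its block at about (0.524, 0.055).

```bash

python3 -m pendant '[{"fingers":0.1,"tx":0.1,"ty":0.3,"tz":0,"spin":0.1},{"fingers":0.1,"tx":0.2,"ty":0.6,"tz":0,"spin":0.25},{"fingers":0.1,"tx":0.39,"ty":0.9,"tz":0,"spin":0.28},{"fingers":0.1,"tx":0.39,"ty":1,"tz":0,"spin":0.28},{"fingers":0.1,"tx":0.39,"ty":1,"tz":0,"spin":0.28}]'
python3 -m pendant '[{"fingers":0.1,"tx":0,"ty":0.19,"tz":0,"spin":0.02},{"fingers":0.1,"tx":0,"ty":0.19,"tz":-0.2,"spin":0.02},{"fingers":0.1,"tx":0,"ty":0.19,"tz":-0.3,"spin":0.02},{"fingers":0.1,"tx":0,"ty":0.19,"tz":-0.3,"spin":0.02}]'
python3 f.py
```

```text
time: 18.75
tool_pos: [0.5237, 0.0204, 0.177]
eef_rot: [-0.006, 1.0, -0.0, -0.0]
wrist_force: [-0.8, -0.6, -0.7]
finger_gap: 0.0505
grasp_force: 0.0
time: 19.25
tool_pos: [0.5222, 0.0539, 0.1163]
eef_rot: [-0.007, 1.0, -0.001, -0.002]
wrist_force: [-0.8, -0.7, -0.0]
finger_gap: 0.0509
grasp_force: 0.0
19.55 [0.524  0.055  0.1182 0.3392 0.3153 0.3076] sd [4.000e-04 5.169e-01]
```

```bash

python3 -m pendant '[{"fingers":0.1,"tx":0,"ty":0,"tz":-0.15,"spin":0},{"fingers":0.1,"tx":0,"ty":0,"tz":-0.25,"spin":0},{"fingers":0.1,"tx":0,"ty":0,"tz":-0.33,"spin":0},{"fingers":0.1,"tx":0,"ty":0,"tz":-0.38,"spin":0},{"fingers":0.1,"tx":0,"ty":0,"tz":-0.39,"spin":0}]'
python3 f.py
python3 -m pendant '[{"fingers":-0.4,"tx":0,"ty":0,"tz":0,"spin":0},{"fingers":-0.6,"tx":0,"ty":0,"tz":0,"spin":0},{"fingers":-0.6,"tx":0,"ty":0,"tz":0,"spin":0},{"fingers":-0.6,"tx":0,"ty":0,"tz":0,"spin":0}]' 35
python3 f.py
```

```text
time: 20.18
tool_pos: [0.5236, 0.0558, 0.0392]
eef_rot: [-0.008, 1.0, -0.0, -0.0]
wrist_force: [-0.6, -0.6, -0.3]
finger_gap: 0.0503
grasp_force: 0.0
20.475 [ 0.524   0.0559  0.0398 -0.2022  0.046   0.3378] sd [3.000e-04 3.408e-01]
time: 20.98
tool_pos: [0.5237, 0.056, 0.0396]
eef_rot: [-0.009, 1.0, 0.0, 0.0]
wrist_force: [-0.2, -0.5, 1.3]
finger_gap: 0.0299
grasp_force: 35.0
21.275 [ 0.5237  0.056   0.0396 -0.5535  0.03    2.6717] sd [0.     0.6888]
```

Gripped at a 30 mm gap. Lifting.

```bash

python3 -m pendant '[{"fingers":-0.6,"tx":0,"ty":0,"tz":0.05,"spin":0},{"fingers":-0.6,"tx":0,"ty":0,"tz":0.15,"spin":0},{"fingers":-0.6,"tx":0,"ty":0,"tz":0.3,"spin":0},{"fingers":-0.6,"tx":0,"ty":0,"tz":0.45,"spin":0},{"fingers":-0.6,"tx":0,"ty":0,"tz":0.55,"spin":0}]'
python3 -m pendant '[{"fingers":-0.6,"tx":0,"ty":-0.15,"tz":0,"spin":0},{"fingers":-0.6,"tx":0,"ty":-0.35,"tz":0,"spin":0},{"fingers":-0.6,"tx":-0.02,"ty":-0.6,"tz":0,"spin":0},{"fingers":-0.6,"tx":-0.05,"ty":-0.85,"tz":0,"spin":0},{"fingers":-0.6,"tx":-0.08,"ty":-1,"tz":0,"spin":0.1}]'
python3 -m pendant '[{"fingers":-0.6,"tx":0,"ty":-0.1,"tz":0,"spin":0},{"fingers":-0.6,"tx":0,"ty":-0.145,"tz":-0.1,"spin":0},{"fingers":-0.6,"tx":0,"ty":-0.145,"tz":-0.25,"spin":0},{"fingers":-0.6,"tx":0,"ty":-0.145,"tz":-0.35,"spin":0},{"fingers":-0.6,"tx":0,"ty":-0.145,"tz":-0.35,"spin":0}]'
python3 f.py
python3 - <<'E'
from h import *
c=arm.capture("scene");p=arm.read_state()['tool_pos'];q=proj(c,p)
u,v=int(q[0])-90,int(q[1])-70
cv2.imwrite("pics/c4.png",cv2.resize(c["image"][v:v+120,u:u+160],None,fx=5,fy=5,interpolation=cv2.INTER_CUBIC))
E
```

```text
time: 21.9
tool_pos: [0.5237, 0.0557, 0.1509]
eef_rot: [-0.008, 1.0, 0.0, 0.0]
wrist_force: [0.1, -0.2, -3.0]
finger_gap: 0.0297
grasp_force: 35.0
time: 22.52
tool_pos: [0.5066, -0.147, 0.1496]
eef_rot: [-0.034, 0.999, -0.0, -0.0]
wrist_force: [0.3, 0.5, -2.4]
finger_gap: 0.0299
grasp_force: 35.0
time: 23.15
tool_pos: [0.5061, -0.1728, 0.0783]
eef_rot: [-0.035, 0.999, 0.0, -0.002]
wrist_force: [-0.5, 0.4, -2.6]
finger_gap: 0.0299
grasp_force: 35.0
23.45 [ 0.5079 -0.1732  0.0802  0.0817  0.1395 -2.4444] sd [4.00e-04 6.13e-01]
```

View pics/c4.png

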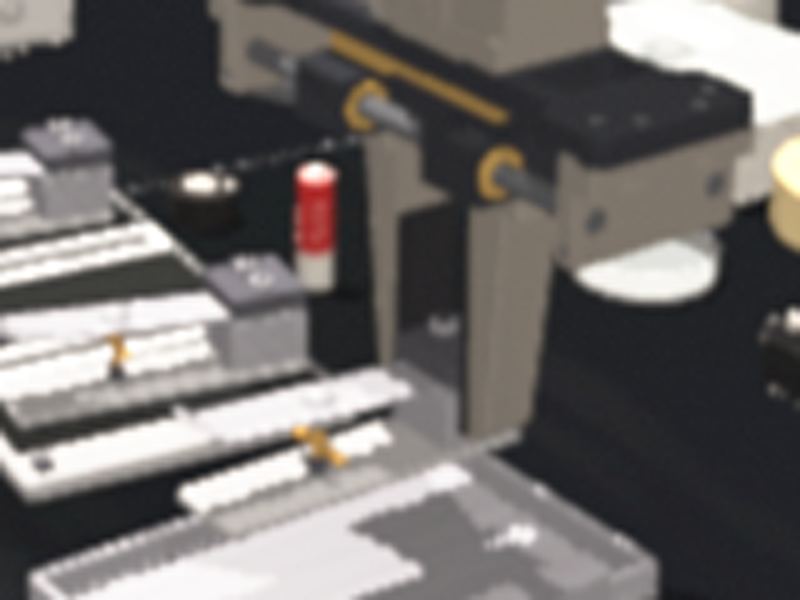

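The clip is held level over the tray, with its pointer bar visibly lowered at crop (320,445). The sound clips, battery and section mount stand as before. Lowering it now.

```bash

python3 -m pendant '[{"fingers":-0.6,"tx":0,"ty":0,"tz":-0.08,"spin":0},{"fingers":-0.6,"tx":0,"ty":0,"tz":-0.15,"spin":0},{"fingers":-0.6,"tx":0,"ty":0,"tz":-0.2,"spin":0},{"fingers":-0.6,"tx":0,"ty":0,"tz":-0.22,"spin":0},{"fingers":-0.6,"tx":0,"ty":0,"tz":-0.23,"spin":0}]'
python3 f.py
```

```text
time: 24.12
tool_pos: [0.5076, -0.1732, 0.0331]
eef_rot: [-0.035, 0.999, 0.0, -0.0]
wrist_force: [0.8, -0.7, -3.1]
finger_gap: 0.0299
grasp_force: 35.0
24.425 [ 0.5078 -0.1732  0.0336  0.1297  0.2209 -2.2187] sd [2.000e-04 5.023e-01]
```

```bash

python3 -m pendant '[{"fingers":-0.6,"tx":0,"ty":0,"tz":-0.003,"spin":0},{"fingers":-0.6,"tx":0,"ty":0,"tz":-0.005,"spin":0},{"fingers":-0.6,"tx":0,"ty":0,"tz":-0.005,"spin":0}]'
python3 f.py
```

```text
time: 24.8
tool_pos: [0.5077, -0.1731, 0.0326]
eef_rot: [-0.035, 0.999, 0.0, 0.0]
wrist_force: [-0.2, 0.4, -1.3]
finger_gap: 0.0301
grasp_force: 35.0
25.1 [ 0.5077 -0.173   0.0326 -0.6178  0.2374  0.3975] sd [0.     0.7215]
```

Touched down. Releasing, then rising.

```bash

python3 -m pendant '[{"fingers":-0.2,"tx":0,"ty":0,"tz":0,"spin":0},{"fingers":0.2,"tx":0,"ty":0,"tz":0,"spin":0},{"fingers":0.2,"tx":0,"ty":0,"tz":0,"spin":0}]'
python3 -m pendant '[{"fingers":0.2,"tx":0,"ty":0,"tz":0.1,"spin":0},{"fingers":0.2,"tx":0,"ty":0,"tz":0.3,"spin":0},{"fingers":0.2,"tx":0,"ty":0,"tz":0.6,"spin":0},{"fingers":0.2,"tx":0,"ty":0,"tz":0.9,"spin":0},{"fingers":0.2,"tx":0,"ty":0,"tz":1,"spin":0}]'
python3 -m pendant '[{"fingers":0.2,"tx":-0.3,"ty":0,"tz":0.2,"spin":0},{"fingers":0.2,"tx":-0.4,"ty":-0.2,"tz":0.3,"spin":0},{"fingers":0.2,"tx":-0.4,"ty":-0.4,"tz":0.3,"spin":0},{"fingers":0.2,"tx":-0.4,"ty":-0.4,"tz":0.3,"spin":0}]'
python3 - <<'E'
from h import *
c=arm.capture("scene")
cv2.imwrite("pics/c5.png",cv2.resize(c["image"][180:330,160:360],None,fx=4,fy=4,interpolation=cv2.INTER_CUBIC))
E
```

```text
time: 25.48
tool_pos: [0.5077, -0.1732, 0.0325]
eef_rot: [-0.035, 0.999, -0.0, 0.0]
wrist_force: [0.7, 0.4, 0.2]
finger_gap: 0.0543
grasp_force: 0.0
time: 26.1
tool_pos: [0.5092, -0.1738, 0.2364]
eef_rot: [-0.035, 0.999, -0.001, 0.003]
wrist_force: [-0.0, 0.6, -0.9]
finger_gap: 0.0553
grasp_force: 0.0
time: 26.6
tool_pos: [0.4268, -0.2559, 0.2932]
eef_rot: [-0.032, 0.999, -0.001, 0.001]
wrist_force: [-0.3, 0.1, -0.1]
finger_gap: 0.0553
grasp_force: 0.0
```

View pics/c5.png

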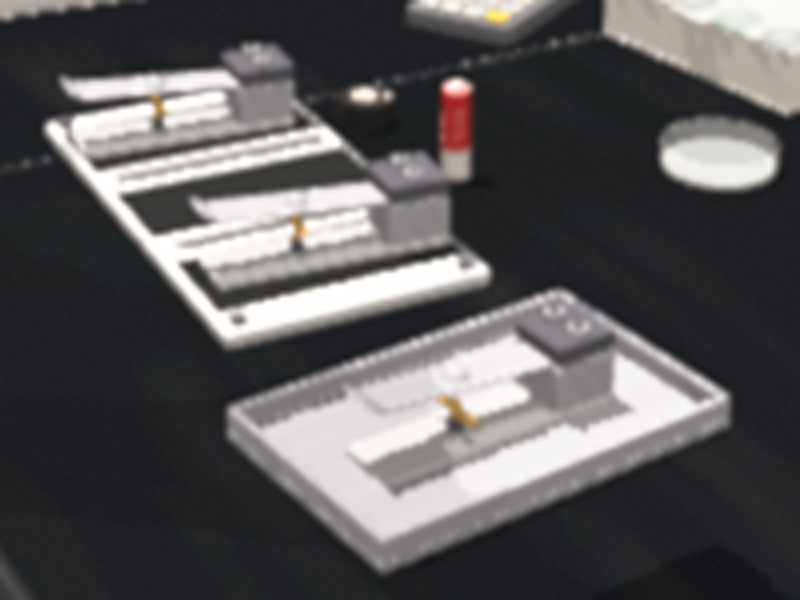

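The tired clip lies flat in the tray (block at crop px (565,345)), its pointer well down. The sound clips, section mount, battery and dish are in place.

```bash
python3 -c "
from rig import arm
print(arm.job_done())"
```

```text
the job is handed in; nothing more can be done
None
```

I pressed all three clips at about 10 N from left to right; the middle one is tired and now lies flat in the steel tray, nothing else was disturbed, and the job is handed in (no verdict returned).

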